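# Set the straightedge and poise the hold-down frame

## Robot

A 7-joint arm with a two-finger parallel gripper is mounted at the origin on the work surface. World frame = base frame: x ahead of the robot, y to its left, z up, the work surface at z = 0. Lengths are in m, angles in rad, forces in N, time in s.
With the tool pointing down it reaches from about 0.35 to 0.9 m from the base axis. Payload 8.1 kg.
Tool frame: the origin (TCP) lies midway between the tips of the shut fingers; the grasp point (between the pads) lies 19 mm behind it; z points along the fingers, y is the line along which they close (so a half turn about z gives the same grasp; the last joint's range is limited). The gripper opens to 92 mm and grips with 3 to 60 N. Pads are 19 mm wide; open, the fingers measure 130 mm over their backs; the gripper's body (75 mm by 190 mm) begins 47 mm behind the grasp point.
Start: joints at [-1.435, 0.434, 0.025, 1.573, -0.012, 1.134, -0.075], TCP at [0.148, 0.607, 0.227] pointing down, gripper open.
Joint ranges: [-2.62, 2.62], [-0.44, 2.09], [-1.27, 1.32], [0.08, 2.57], [-1.32, 4.46], [0.12, 2], [-2.74, 2.74]. Speed limits (rad/s): [2.22, 2.22, 3.01, 3.01, 3.14, 3.14, 3.14].

## Interface

Orientations are given as a 3x3 rotation matrix whose columns are the frame's x, y, z axes.
In Python, from bench import get_obs, read_camera, close_job gives the robot as it stands.
- The arm moves only by the tool apply_moves, never from a script. Its argument "targets" is a list of rows, each an object of numbers: "ax", "ay", "az": the turn, a rotation vector about the tool's x, y, z in units of 10 degrees (1.0 is 10 degrees); "tx", "ty", "tz": the shift along the tool's x, y, z in units of 0.02 m (1.0 is 0.02 m); "claw": the opening, from 0 (shut) to 1 (fully open). A call has exactly 10 rows; each row shifts and turns the commanded pose from where the row before left it, along the tool's axes as they then stand; what a row does not reach is not made up. A row lasts 1/8 s, in which the tool goes at most 62.5 mm and 10.7 degrees, less where a joint would pass 70% of its speed; a pose out of reach is approached as far as the arm can. A call with a number of a shift or a turn outside -1 to 1 is refused whole. A call with a gripper value outside its range is refused whole. The fingers move at their own pace and stop on an object; "newtons" is the grip in N (left out, the last holds). Time passes only in rows, so rows that do not move let the fingers close, or fill a call up. It gives the time, the measured TCP pose, the force, the opening and the grip force at its end, in the units of the state.
- get_obs(): the state, without advancing time (a new reading comes with each control period).
- read_camera(name): name is "scene" or "top"; returns a dict with "frame" (420x560x3 uint8, red, green, blue), "fx", "fy", "cx", "cy" (pixels), "dist" ([k1, k2, p1, p2, k3] as OpenCV has them; the pictures are not rectified), "world_from_camera" (4x4, takes a point from camera to world coordinates). Camera axes: x right, y up, looking along -z (the intrinsics and any distortion apply to the point x, -y, -z); pixel columns grow to the right and rows downward; lengths in m; the calibration is good to about 2 mm. A picture is of the moment at which its call begins. There is no depth.
- close_job(): hands the job in; it is judged then, once.
The state is a dict: "time_s": time; "joint_positions": joint angles; "joint_vel": joint speeds; "tau": joint torques, N m; "ee_pos": TCP position; "orientation": TCP orientation; "ft_force": force on the tool from outside, world axes, zero at the start; "moment": the same for the moment, N m; "finger_gap": opening from 0.0 (shut) to 1.0 (fully open); "grip_force": force on a finger pad.
Only numpy, scipy, OpenCV 4.12 (cv2) and the standard library are available. Lean on these libraries where they do the work, as an engineer would, in place of code of your own. Each camera call takes 0.05 s, during which the arm holds its last target. There are 200 camera calls.

## Task

Lay the straightedge with the orange handle flat on the jig's bed, flush along the free long edge of the aluminium blank and about centred on it, and let go of it. Then grip the blue hold-down frame by its red bar, swing it gently up off its backstop to its balance point, straight upright over the hinge, and finish while still gripping it there, so that the line can be checked before the frame is lowered; it must not fall or swing over either way. Leave the jars, bottle, screwdriver and wrench where they are.

Things in the scene. Friction and masses are not known exactly. Their poses are not given: they have to be found in the camera images.
- straightedge_handle (a point): Loose steel straightedge, 200 (its x) x 40 (its y) x 6 mm, 0.32 kg, with an upright orange handle block 70 x 16 mm along its middle rising to 46 mm above the underside; the same either way round. This point is on its centre line, 30 mm above its underside (where the 16 mm handle is pinched); z is up.
- blank_edge (a point): Middle of the foot of the free long edge of the aluminium blank (180 x 70 x 5 mm) fixed on the jig's dark steel bed, on the bed's top, 15 mm above the table. x runs along the edge, parallel to the hinge; y from the edge over the blank to the hinge; z up. The straightedge belongs on the bare bed (100 mm) on the -y side; flush, its centre line is 20 mm from the edge.
- hinge (a point): The jig is fixed, 240 x 280 mm, turned by up to 0.3 rad. This point: middle of the hold-down frame's hinge axis, 26 mm above the table and 105 mm to the +y side of the blank's edge; axes as for blank_edge, the hinge axis is x. On its +y side stand two yellow backstop posts (up to 72 mm above the table, 170 mm apart).
- red_grip (a point): Middle of the red bar of the blue hold-down frame: 110 mm long, 16 mm across, parallel to the hinge and 175 mm from it, joined to it by two flat arms 170 mm apart with an open window between them (0.45 kg in all). At the start it leans back on the +y side, 156 mm above the table; upright it is 201 mm above the table, right over the hinge.
- flap (a joint): Angle of the hold-down frame: 0 lying flat over the bed (-y side), 1.571 rad upright, which is its balance point, 2.3 rad leaning back on the backstop, as it starts. The hinge is almost frictionless: let go, it falls to one side or the other.
- jar_a_mid (a point): Bystander: amber jar, 64 mm across, 86 mm high, middle.
- jar_b_mid (a point): Bystander: green jar, 64 mm across, 86 mm high, middle.
- oil_bottle_mid (a point): Bystander: yellow bottle, 56 mm across, 150 mm high, middle.
- screwdriver_grip (a point): Bystander: screwdriver lying on the table, its handle.
- wrench_grip (a point): Bystander: wrench lying on the table, its shank.
Things that resemble listed ones, but are neither listed nor needed, are in the scene too. There is more than one size of the part that bears straightedge_handle; the job needs the middle-sized.

How it is judged:
By the outcome, as a careful person would: the job done as asked, in the order asked, and still so for the second after the job is handed in, while the arm keeps its last pose, push and grip.
It also fails if it takes over 64 s, if anything falls off the work surface, if the arm or the gripper's body presses on something with over 40 N, if the wrist force passes 120 N, or if a joint passes its speed limit or range.

## Working session

There is one attempt and no reset: what is moved stays moved. The work goes in short steps, Python scripts to look and compute and a tool call to move; the robot and the scene stay as the last step left them, time stands still between calls to the robot, and variables do not carry over. Pictures are saved under pics/ and viewed, at most 10 in all, crops included, and the job is handed in when it is done.

Besides the shell and the picture viewer there is one more tool, called after "Call:" by a JSON object that holds its "name" and its "arguments". apply_moves: Moves the arm, as the interface text tells. Shifts and turns lie within -1 to 1; 1 stands for 0.02 m of shift or 10 degrees of turn. Its arguments: {"type":"object","properties":{"targets":{"type":"array"},"newtons":{"type":"number"}},"required":["targets"]}

```bash
mkdir -p pics; cat > h.py <<'E'
import numpy as np, cv2, json
from bench import get_obs, read_camera
def K(c): return np.array([[c['fx'],0,c['cx']],[0,c['fy'],c['cy']],[0,0,1.]])
def ray(c,uv):
    p=cv2.undistortPoints(np.array(uv,float).reshape(-1,1,2),K(c),np.array(c['dist'],float))[:,0]
    T=np.array(c['world_from_camera']); d=np.c_[p[:,0],-p[:,1],-np.ones(len(p))]@T[:3,:3].T
    return T[:3,3],d
def atz(c,uv,z):
    o,d=ray(c,uv); z=np.broadcast_to(z,len(d)); return o+d*((z-o[2])/d[:,2])[:,None]
def proj(c,P):
    T=np.linalg.inv(np.array(c['world_from_camera'])); q=np.atleast_2d(P)@T[:3,:3].T+T[:3,3]
    q=q*[1,-1,-1]; return cv2.projectPoints(q,np.zeros(3),np.zeros(3),K(c),np.array(c['dist'],float))[0][:,0]
def cam(n,save=None,crop=None,s=1):
    c=read_camera(n); f=c['frame']
    if save:
        if crop: x0,y0,x1,y1=crop; f=f[y0:y1,x0:x1]
        cv2.imwrite('pics/'+save,cv2.resize(np.ascontiguousarray(f[...,::-1]),None,fx=s,fy=s,interpolation=cv2.INTER_CUBIC))
    return c
E
python3 - <<'E'
from h import *
for n in('top','scene'):
    c=cam(n,n+'0.png',s=1.4); print(n,c['fx'],c['dist'],np.round(c['world_from_camera'],3).tolist())
print(get_obs())
E
```

```text
top 538.6020326782558 [0.06716096 0.         0.         0.         0.        ] [[-0.01, 0.996, -0.085, 0.343], [-1.0, -0.011, -0.018, -0.077], [-0.019, 0.085, 0.996, 1.61], [0.0, 0.0, 0.0, 1.0]]
scene 390.93965430536036 [-0.06081923  0.          0.          0.          0.        ] [[-0.112, -0.602, 0.791, 1.437], [0.994, -0.078, 0.082, 0.029], [0.012, 0.795, 0.606, 0.811], [0.0, 0.0, 0.0, 1.0]]
{'time_s': 0.1, 'joint_positions': array([-1.43456415,  0.43517879,  0.0249717 ,  1.5739664 , -0.01161458,
        1.13397458, -0.07510499]), 'joint_vel': array([-0.00066673, -0.00120012,  0.00041525, -0.00350324, -0.00146195,
       -0.00052863,  0.00026693]), 'tau': array([ 2.79213506e-03, -6.69130898e+01,  9.87807065e-01, -3.15147614e+01,
       -6.04885211e-02,  3.74551839e-02,  4.18758088e-05]), 'ee_pos': array([0.14779664, 0.60683022, 0.22602293]), 'orientation': array([[-9.71596358e-01,  2.36644186e-01, -2.16147573e-04],
       [ 2.36644258e-01,  9.71595406e-01, -1.36499459e-03],
       [-1.13010046e-04, -1.37737386e-03, -9.99999045e-01]]), 'ft_force': array([ 0.1901182 , -0.56978123,  0.76231745]), 'moment': array([-0.00379916, -0.00132543,  0.01612193]), 'grip_force': 0.0, 'finger_gap': 0.9984977158094859}
```

View pics/top0.png

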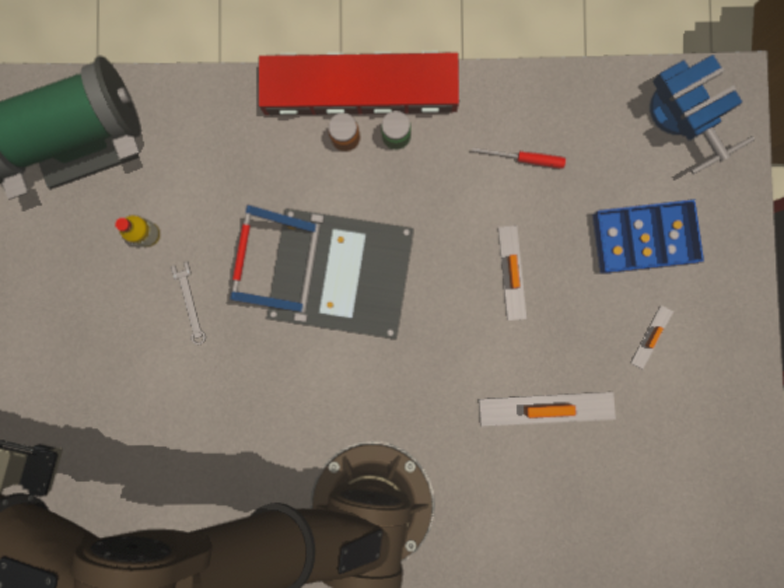

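View pics/scene0.png

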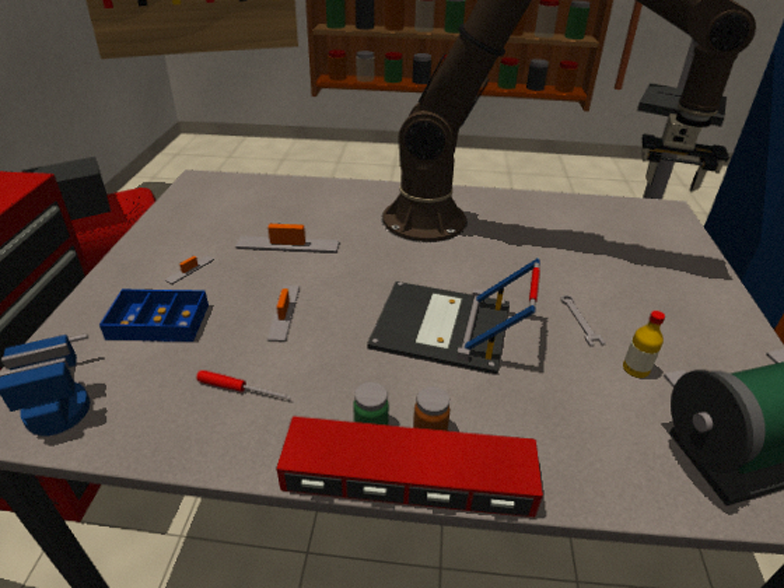

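The top picture (enlarged 1.4x) shows three orange-handled straightedges: a middle-sized one at (512,272), a large one at (548,410) and a small one at (652,337). I expect the one at (512,272) to be right and will check its length. The blank's free edge runs (365,234)–(350,318), and the red bar is at (242,252).

```bash
python3 - <<'E'
from h import *
c=cam('top','crop1.png',(150,135,400,255),3.2)
u=lambda l:np.array(l)/1.4
print(np.round(atz(c,u([[509,226],[515,319],[548,393],[481,412],[614,406],[668,308],[637,366]]),.006),3))
E
```

```text
[[ 0.581 -0.299  0.006]
 [ 0.382 -0.307  0.006]
 [ 0.227 -0.372  0.006]
 [ 0.189 -0.231  0.006]
 [ 0.2   -0.507  0.006]
 [ 0.403 -0.625  0.006]
 [ 0.282 -0.557  0.006]]
```

View pics/crop1.png

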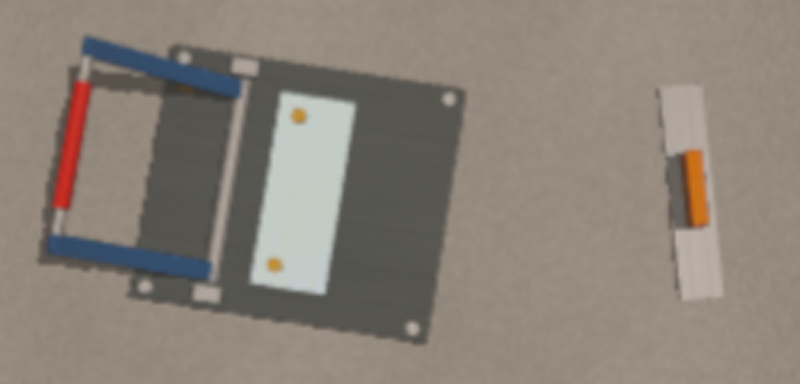

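The crop shows the middle straightedge with corners (660,88), (701,86), (722,296) and (682,299). The blank's free edge runs (356,102)–(326,294). The red bar runs (83,82)–(62,208). The measured length of about 0.2 m confirms this is the right straightedge.

```bash
python3 - <<'E'
from h import *
c=read_camera('top')
g=lambda l,z:atz(c,np.array(l)/3.2+[150,135]-.0,z)
P=g([[660,88],[701,86],[722,296],[682,299]],.006)
H=g([[684,151],[702,150],[709,226],[691,227]],.046)
E=g([[356,102],[326,294],[280,92],[251,284]],.020)
B=g([[465,90],[427,343]],.015); R=g([[83,82],[62,208]],.158); G=g([[245,80],[212,270]],.03)
for n,a in zip('PHEBRG',(P,H,E,B,R,G)): print(n,np.round(a,4).tolist(),np.round(a.mean(0),4), np.round(np.linalg.norm(a[0]-a[1]),4))
an=lambda a,b:np.degrees(np.arctan2(*(a-b)[[1,0]]))
print('ang plate',an(P[0],P[3]),an(P[1],P[2]),'H',an(H[0],H[3]),'edge',an(E[0],E[1]),an(E[2],E[3]),'bed',an(B[0],B[1]),'R',an(R[0],R[1]),'G',an(G[0],G[1]))
E
```

```text
P [[0.5779, -0.2772, 0.006], [0.5792, -0.3153, 0.006], [0.3831, -0.33, 0.006], [0.3807, -0.2932, 0.006]] [ 0.4802 -0.3039  0.006 ] 0.0382
H [[0.514, -0.2927, 0.046], [0.5147, -0.309, 0.046], [0.4454, -0.3136, 0.046], [0.4447, -0.2974, 0.046]] [ 0.4797 -0.3032  0.046 ] 0.0163
E [[0.5663, 0.0067, 0.02], [0.3881, 0.0356, 0.02], [0.5765, 0.0775, 0.02], [0.398, 0.1048, 0.02]] [0.4822 0.0562 0.02  ] 0.1805
B [[0.577, -0.0948, 0.015], [0.3422, -0.057, 0.015]] [ 0.4596 -0.0759  0.015 ] 0.2379
R [[0.5667, 0.2318, 0.158], [0.4593, 0.2488, 0.158]] [0.513  0.2403 0.158 ] 0.1087
G [[0.5866, 0.1089, 0.03], [0.4109, 0.1395, 0.03]] [0.4988 0.1242 0.03  ] 0.1783
ang plate 4.64439128544905 4.285625676943386 H 3.9124031520645692 edge -9.198339417333898 -8.698329817209054 bed -9.150932734740637 R -9.041194807766058 G -9.85964755986948
```

Call:
{"name": "apply_moves", "arguments": {"targets": [{"tx":-1,"ty":-1,"tz":-0.5,"claw":1},{"tx":-1,"ty":-1,"tz":-0.5,"claw":1},{"tx":-1,"ty":-1,"tz":-0.5,"claw":1},{"tx":-1,"ty":-1,"tz":-0.5,"claw":1},{"tx":-1,"ty":-1,"tz":-0.5,"claw":1},{"tx":-1,"ty":-1,"tz":-0.5,"claw":1},{"tx":-1,"ty":-1,"tz":-0.5,"claw":1},{"tx":-1,"ty":-1,"tz":-0.5,"claw":1},{"tx":-1,"ty":-1,"tz":-0.5,"claw":1},{"tx":-1,"ty":-1,"tz":-0.5,"claw":1}]}}

```text
schema error: expected keys ax, ay, az, tx, ty, tz, claw
```

Call:
{"name": "apply_moves", "arguments": {"targets": [{"tx":-1,"ty":-1,"claw":1},{"tx":-1,"ty":-1,"claw":1},{"tx":-1,"ty":-1,"claw":1},{"tx":-1,"ty":-1,"claw":1},{"tx":-1,"ty":-1,"claw":1},{"tx":-1,"ty":-1,"claw":1},{"tx":-1,"ty":-1,"claw":1},{"tx":-1,"ty":-1,"claw":1},{"tx":-1,"ty":-1,"claw":1},{"tx":-1,"ty":-1,"claw":1}]}}

```text
schema error: expected keys ax, ay, az, tx, ty, tz, claw
```

Call:
{"name": "apply_moves", "arguments": {"targets": [{"tx":-1,"ty":-1,"claw":1},{"tx":-1,"ty":-1,"claw":1},{"tx":-1,"ty":-1,"claw":1},{"tx":-1,"ty":-1,"claw":1},{"tx":-1,"ty":-1,"claw":1},{"tx":-1,"ty":-1,"claw":1},{"tx":-0.7,"ty":-1,"claw":1},{"ty":-1,"claw":1},{"ty":-1,"claw":1},{"ty":-1,"claw":1}]}}

```text
schema error: expected keys ax, ay, az, tx, ty, tz, claw
```

Call:
{"name": "apply_moves", "arguments": {"targets": [{"ax":0,"ay":0,"az":0,"tx":-1,"ty":-1,"tz":-0.5,"claw":1},{"ax":0,"ay":0,"az":0,"tx":-1,"ty":-1,"tz":-0.5,"claw":1},{"ax":0,"ay":0,"az":0,"tx":-1,"ty":-1,"tz":-0.5,"claw":1},{"ax":0,"ay":0,"az":0,"tx":-1,"ty":-1,"tz":-0.5,"claw":1},{"ax":0,"ay":0,"az":0,"tx":-1,"ty":-1,"tz":-0.5,"claw":1},{"ax":0,"ay":0,"az":0,"tx":-1,"ty":-1,"tz":-0.5,"claw":1},{"ax":0,"ay":0,"az":0,"tx":-1,"ty":-1,"tz":-0.5,"claw":1},{"ax":0,"ay":0,"az":0,"tx":-1,"ty":-1,"tz":-0.5,"claw":1},{"ax":0,"ay":0,"az":0,"tx":-1,"ty":-1,"tz":-0.5,"claw":1},{"ax":0,"ay":0,"az":0,"tx":-1,"ty":-1,"tz":-0.5,"claw":1}]}}

```text
time_s: 1.45
ee_pos: [0.2952, 0.3646, 0.327]
orientation: [[-0.972, 0.237, -0.0], [0.237, 0.972, -0.0], [0.0, -0.0, -1.0]]
ft_force: [-0.1, -0.2, 0.0]
finger_gap: 1.002
grip_force: 0.0
```

Call:
{"name": "apply_moves", "arguments": {"targets": [{"ax":0,"ay":0,"az":0,"tx":-1,"ty":-1,"tz":0,"claw":1},{"ax":0,"ay":0,"az":0,"tx":-1,"ty":-1,"tz":0,"claw":1},{"ax":0,"ay":0,"az":0,"tx":-1,"ty":-1,"tz":0,"claw":1},{"ax":0,"ay":0,"az":0,"tx":-1,"ty":-1,"tz":0,"claw":1},{"ax":0,"ay":0,"az":0,"tx":-1,"ty":-1,"tz":0,"claw":1},{"ax":0,"ay":0,"az":0,"tx":-1,"ty":-1,"tz":0,"claw":1},{"ax":0,"ay":0,"az":0,"tx":-1,"ty":-1,"tz":0,"claw":1},{"ax":0,"ay":0,"az":0,"tx":-1,"ty":-1,"tz":0,"claw":1},{"ax":0,"ay":0,"az":0,"tx":-1,"ty":-1,"tz":0,"claw":1},{"ax":0,"ay":0,"az":0,"tx":-1,"ty":-1,"tz":0,"claw":1}]}}

```text
time_s: 2.7
ee_pos: [0.4421, 0.1231, 0.3267]
orientation: [[-0.972, 0.237, -0.0], [0.237, 0.972, 0.0], [0.0, 0.0, -1.0]]
ft_force: [0.5, 0.0, 0.4]
finger_gap: 1.0
grip_force: 0.0
```

Call:
{"name": "apply_moves", "arguments": {"targets": [{"ax":0,"ay":0,"az":0,"tx":-1,"ty":-1,"tz":0,"claw":1},{"ax":0,"ay":0,"az":0,"tx":-1,"ty":-1,"tz":0,"claw":1},{"ax":0,"ay":0,"az":0,"tx":-1,"ty":-1,"tz":0,"claw":1},{"ax":0,"ay":0,"az":0,"tx":-1,"ty":-1,"tz":0,"claw":1},{"ax":0,"ay":0,"az":0,"tx":-1,"ty":-1,"tz":0,"claw":1},{"ax":0,"ay":0,"az":0,"tx":-1,"ty":-1,"tz":0,"claw":1},{"ax":0,"ay":0,"az":0,"tx":-0.7,"ty":-1,"tz":0,"claw":1},{"ax":0,"ay":0,"az":0,"tx":0,"ty":-1,"tz":0,"claw":1},{"ax":0,"ay":0,"az":0,"tx":0,"ty":-1,"tz":0,"claw":1},{"ax":0,"ay":0,"az":0,"tx":0,"ty":-1,"tz":0,"claw":1}]}}

```text
time_s: 3.95
ee_pos: [0.5238, -0.1027, 0.3267]
orientation: [[-0.972, 0.237, -0.0], [0.237, 0.972, 0.0], [0.0, 0.0, -1.0]]
ft_force: [0.1, -0.1, 0.8]
finger_gap: 1.002
grip_force: 0.0
```

Call:
{"name": "apply_moves", "arguments": {"targets": [{"ax":0,"ay":0,"az":0,"tx":0,"ty":-1,"tz":0.8,"claw":1},{"ax":0,"ay":0,"az":0,"tx":0,"ty":-1,"tz":0.8,"claw":1},{"ax":0,"ay":0,"az":0,"tx":0,"ty":-1,"tz":0.8,"claw":1},{"ax":0,"ay":0,"az":0,"tx":0,"ty":-1,"tz":0.8,"claw":1},{"ax":0,"ay":0,"az":0,"tx":0,"ty":-1,"tz":0.8,"claw":1},{"ax":0,"ay":0,"az":0,"tx":0,"ty":-1,"tz":0.8,"claw":1},{"ax":0,"ay":0,"az":0,"tx":0,"ty":-1,"tz":0.8,"claw":1},{"ax":0,"ay":0,"az":0,"tx":0,"ty":-1,"tz":0.8,"claw":1},{"ax":0,"ay":0,"az":-0.9,"tx":-0.23,"ty":-1,"tz":0.8,"claw":1},{"ax":0,"ay":0,"az":-0.9,"tx":0,"ty":-1,"tz":0.8,"claw":1}]}}

```text
time_s: 5.2
ee_pos: [0.4844, -0.2981, 0.1663]
orientation: [[-0.997, -0.081, -0.0], [-0.081, 0.997, 0.0], [-0.0, 0.0, -1.0]]
ft_force: [0.0, 0.2, 0.8]
finger_gap: 0.999
grip_force: 0.0
```

Call:
{"name": "apply_moves", "arguments": {"targets": [{"ax":0,"ay":0,"az":0,"tx":0.24,"ty":-0.23,"tz":1,"claw":1},{"ax":0,"ay":0,"az":0,"tx":0,"ty":0,"tz":1,"claw":1},{"ax":0,"ay":0,"az":0,"tx":0,"ty":0,"tz":1,"claw":1},{"ax":0,"ay":0,"az":0,"tx":0,"ty":0,"tz":1,"claw":1},{"ax":0,"ay":0,"az":0,"tx":0,"ty":0,"tz":1,"claw":1},{"ax":0,"ay":0,"az":0,"tx":0,"ty":0,"tz":1,"claw":1},{"ax":0,"ay":0,"az":0,"tx":0,"ty":0,"tz":1,"claw":0.9},{"ax":0,"ay":0,"az":0,"tx":0,"ty":0,"tz":0.6,"claw":0.6},{"ax":0,"ay":0,"az":0,"tx":0,"ty":0,"tz":0,"claw":0.3},{"ax":0,"ay":0,"az":0,"tx":0,"ty":0,"tz":0,"claw":0}], "newtons": 30}}

```text
time_s: 6.45
ee_pos: [0.4808, -0.3031, 0.0154]
orientation: [[-0.997, -0.075, 0.001], [-0.075, 0.997, -0.0], [-0.001, -0.0, -1.0]]
ft_force: [-0.3, 0.0, 1.3]
finger_gap: 0.625
grip_force: 0.0
```

Call:
{"name": "apply_moves", "arguments": {"targets": [{"ax":0,"ay":0,"az":0,"tx":0,"ty":0,"tz":0,"claw":0},{"ax":0,"ay":0,"az":0,"tx":0,"ty":0,"tz":0,"claw":0},{"ax":0,"ay":0,"az":0,"tx":0,"ty":0,"tz":0,"claw":0},{"ax":0,"ay":0,"az":0,"tx":0,"ty":0,"tz":0,"claw":0},{"ax":0,"ay":0,"az":0,"tx":0,"ty":0,"tz":-0.5,"claw":0},{"ax":0,"ay":0,"az":0,"tx":0,"ty":0,"tz":-0.8,"claw":0},{"ax":0,"ay":0,"az":0,"tx":0,"ty":0,"tz":-0.8,"claw":0},{"ax":0,"ay":0,"az":0,"tx":0,"ty":0,"tz":-0.8,"claw":0},{"ax":0,"ay":0,"az":0,"tx":0,"ty":0,"tz":-0.8,"claw":0},{"ax":0,"ay":0,"az":0,"tx":0,"ty":0,"tz":-0.3,"claw":0}]}}

```text
time_s: 7.7
ee_pos: [0.4811, -0.3032, 0.0962]
orientation: [[-0.997, -0.075, 0.002], [-0.075, 0.997, -0.001], [-0.002, -0.001, -1.0]]
ft_force: [-0.1, 0.5, -2.5]
finger_gap: 0.172
grip_force: 30.0
```

Call:
{"name": "apply_moves", "arguments": {"targets": [{"ax":0,"ay":0,"az":0.67,"tx":0,"ty":0,"tz":0,"claw":0},{"ax":0,"ay":0,"az":0.67,"tx":0,"ty":0,"tz":0,"claw":0},{"ax":0,"ay":0,"az":0,"tx":0.2,"ty":0.5,"tz":0,"claw":0},{"ax":0,"ay":0,"az":0,"tx":0.2,"ty":1,"tz":0,"claw":0},{"ax":0,"ay":0,"az":0,"tx":0.2,"ty":1,"tz":0,"claw":0},{"ax":0,"ay":0,"az":0,"tx":0.2,"ty":1,"tz":0,"claw":0},{"ax":0,"ay":0,"az":0,"tx":0.2,"ty":1,"tz":0,"claw":0},{"ax":0,"ay":0,"az":0,"tx":0.2,"ty":1,"tz":0,"claw":0},{"ax":0,"ay":0,"az":0,"tx":0.2,"ty":1,"tz":0,"claw":0},{"ax":0,"ay":0,"az":0,"tx":0.2,"ty":1,"tz":0,"claw":0}]}}

```text
time_s: 8.95
ee_pos: [0.4721, -0.1483, 0.0947]
orientation: [[-0.988, 0.154, -0.0], [0.154, 0.988, 0.0], [0.0, 0.0, -1.0]]
ft_force: [-0.0, 0.1, -3.5]
finger_gap: 0.171
grip_force: 30.0
```

Call:
{"name": "apply_moves", "arguments": {"targets": [{"ax":0,"ay":0,"az":0,"tx":0.2,"ty":1,"tz":0,"claw":0},{"ax":0,"ay":0,"az":0,"tx":0.2,"ty":1,"tz":0,"claw":0},{"ax":0,"ay":0,"az":0,"tx":0.2,"ty":1,"tz":0,"claw":0},{"ax":0,"ay":0,"az":0,"tx":0.2,"ty":1,"tz":0,"claw":0},{"ax":0,"ay":0,"az":0,"tx":0.2,"ty":1,"tz":0,"claw":0},{"ax":0,"ay":0,"az":0,"tx":0,"ty":1,"tz":0,"claw":0},{"ax":0,"ay":0,"az":0,"tx":0,"ty":0.8,"tz":0,"claw":0},{"ax":0,"ay":0,"az":0,"tx":0,"ty":0,"tz":0,"claw":0},{"ax":0,"ay":0,"az":0,"tx":0,"ty":0,"tz":0,"claw":0},{"ax":0,"ay":0,"az":0,"tx":0,"ty":0,"tz":0,"claw":0}]}}

```text
time_s: 10.2
ee_pos: [0.4742, -0.0132, 0.0948]
orientation: [[-0.987, 0.159, 0.0], [0.159, 0.987, -0.0], [-0.0, -0.0, -1.0]]
ft_force: [0.2, -0.3, -2.7]
finger_gap: 0.175
grip_force: 30.0
```

```bash
python3 - <<'E'
from h import *
c=cam('scene','s1.png',(240,180,420,290),4)
o=get_obs();print(o['ee_pos'],o['orientation'][:,0],o['ft_force'])
E
```

```text
[ 0.47423168 -0.01310289  0.09475987] [-9.87269216e-01  1.59058147e-01 -3.46239343e-05] [ 0.55460171  0.31968742 -2.45689392]
```

View pics/s1.png

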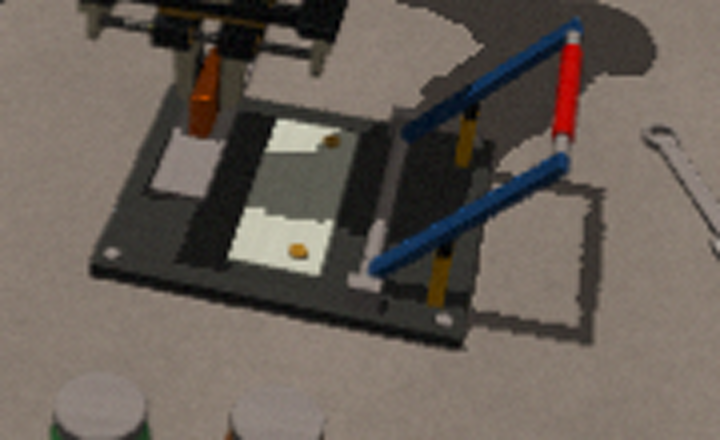

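The picture shows the held straightedge level and parallel to the blank, about 14 mm short of its free edge. The plate end is at (190,160) and the blank edge at (250,200).

Call:
{"name": "apply_moves", "arguments": {"targets": [{"ax":0,"ay":0,"az":0,"tx":0,"ty":0,"tz":0.7,"claw":0},{"ax":0,"ay":0,"az":0,"tx":0,"ty":0,"tz":0.7,"claw":0},{"ax":0,"ay":0,"az":0,"tx":0,"ty":0,"tz":0.7,"claw":0},{"ax":0,"ay":0,"az":0,"tx":0,"ty":0,"tz":0.5,"claw":0},{"ax":0,"ay":0,"az":0,"tx":0,"ty":0,"tz":0.3,"claw":0},{"ax":0,"ay":0,"az":0,"tx":0,"ty":0.1,"tz":0.2,"claw":0},{"ax":0,"ay":0,"az":0,"tx":0,"ty":0.15,"tz":0.1,"claw":0},{"ax":0,"ay":0,"az":0,"tx":0,"ty":0.15,"tz":0,"claw":0},{"ax":0,"ay":0,"az":0,"tx":0,"ty":0,"tz":0,"claw":0},{"ax":0,"ay":0,"az":0,"tx":0,"ty":0,"tz":0,"claw":0}]}}

```text
time_s: 11.5
ee_pos: [0.4758, -0.0043, 0.0309]
orientation: [[-0.987, 0.158, 0.0], [0.158, 0.987, 0.0], [-0.0, 0.0, -1.0]]
ft_force: [-0.5, 0.6, -2.5]
finger_gap: 0.173
grip_force: 30.0
```

Call:
{"name": "apply_moves", "arguments": {"targets": [{"ax":0,"ay":0,"az":0,"tx":0,"ty":0,"tz":0.03,"claw":0},{"ax":0,"ay":0,"az":0,"tx":0,"ty":0.06,"tz":0,"claw":0},{"ax":0,"ay":0,"az":0,"tx":0,"ty":0.06,"tz":0,"claw":0},{"ax":0,"ay":0,"az":0,"tx":0,"ty":0.06,"tz":0,"claw":0},{"ax":0,"ay":0,"az":0,"tx":0,"ty":0.06,"tz":0,"claw":0},{"ax":0,"ay":0,"az":0,"tx":0,"ty":0,"tz":0,"claw":0},{"ax":0,"ay":0,"az":0,"tx":0,"ty":0,"tz":0,"claw":0},{"ax":0,"ay":0,"az":0,"tx":0,"ty":0,"tz":0,"claw":0},{"ax":0,"ay":0,"az":0,"tx":0,"ty":0,"tz":0,"claw":0},{"ax":0,"ay":0,"az":0,"tx":0,"ty":0,"tz":0,"claw":0}]}}

```text
time_s: 12.75
ee_pos: [0.4764, 0.0004, 0.0301]
orientation: [[-0.987, 0.158, 0.0], [0.158, 0.987, 0.0], [-0.0, 0.0, -1.0]]
ft_force: [-0.4, 0.1, -2.8]
finger_gap: 0.173
grip_force: 30.0
```

Call:
{"name": "apply_moves", "arguments": {"targets": [{"ax":0,"ay":0,"az":0,"tx":0,"ty":0,"tz":0.03,"claw":0},{"ax":0,"ay":0,"az":0,"tx":0,"ty":0.04,"tz":0.02,"claw":0},{"ax":0,"ay":0,"az":0,"tx":0,"ty":0.04,"tz":0,"claw":0},{"ax":0,"ay":0,"az":0,"tx":0,"ty":0.04,"tz":0,"claw":0},{"ax":0,"ay":0,"az":0,"tx":0,"ty":0,"tz":0,"claw":0},{"ax":0,"ay":0,"az":0,"tx":0,"ty":0,"tz":0,"claw":0},{"ax":0,"ay":0,"az":0,"tx":0,"ty":0,"tz":0,"claw":0},{"ax":0,"ay":0,"az":0,"tx":0,"ty":0,"tz":0,"claw":0},{"ax":0,"ay":0,"az":0,"tx":0,"ty":0,"tz":0,"claw":0},{"ax":0,"ay":0,"az":0,"tx":0,"ty":0,"tz":0,"claw":0}]}}

```text
time_s: 14.0
ee_pos: [0.4765, 0.0004, 0.0299]
orientation: [[-0.987, 0.16, 0.0], [0.16, 0.987, -0.001], [-0.0, -0.001, -1.0]]
ft_force: [-5.8, -9.0, 15.8]
finger_gap: 0.174
grip_force: 30.0
```

Call:
{"name": "apply_moves", "arguments": {"targets": [{"ax":0,"ay":0,"az":0,"tx":0,"ty":0,"tz":-0.03,"claw":0},{"ax":0,"ay":0,"az":0,"tx":0,"ty":0,"tz":0,"claw":0},{"ax":0,"ay":0,"az":0,"tx":0,"ty":0,"tz":0,"claw":0},{"ax":0,"ay":0,"az":0,"tx":0,"ty":0.04,"tz":0,"claw":0},{"ax":0,"ay":0,"az":0,"tx":0,"ty":0.04,"tz":0,"claw":0},{"ax":0,"ay":0,"az":0,"tx":0,"ty":0,"tz":0,"claw":0},{"ax":0,"ay":0,"az":0,"tx":0,"ty":0,"tz":0,"claw":0},{"ax":0,"ay":0,"az":0,"tx":0,"ty":0,"tz":0,"claw":0},{"ax":0,"ay":0,"az":0,"tx":0,"ty":0,"tz":0,"claw":0},{"ax":0,"ay":0,"az":0,"tx":0,"ty":0,"tz":0,"claw":0}]}}

```text
time_s: 15.25
ee_pos: [0.4772, 0.0036, 0.0299]
orientation: [[-0.987, 0.158, 0.001], [0.158, 0.987, -0.001], [-0.001, -0.0, -1.0]]
ft_force: [-1.4, -3.9, 6.0]
finger_gap: 0.174
grip_force: 30.0
```

```bash
python3 - <<'E'
from h import *
c=cam('scene','s2.png',(255,195,355,265),7)
o=get_obs();print(o['ee_pos'],o['orientation'][:,0],o['ft_force'],o['moment'])
E
```

```text
[0.4772407  0.0036042  0.02994149] [-9.87357432e-01  1.58508445e-01 -6.12348417e-04] [-1.64583925 -4.59273481  5.6971884 ] [-0.85680403  0.47652667  0.03033563]
```

View pics/s2.png

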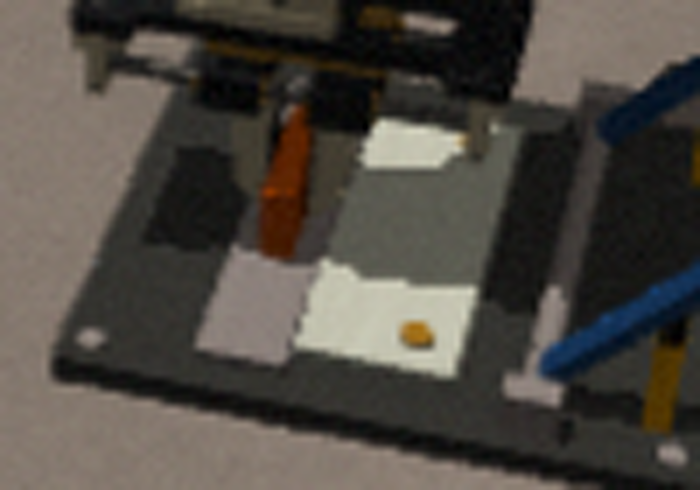

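The picture shows the straightedge on the bed with a thin seam at most to the blank at (305,300), and its end about 10 mm past the blank's end, so it is centred. I'll press on a little, less heavily on the bed.

Call:
{"name": "apply_moves", "arguments": {"targets": [{"ax":0,"ay":0,"az":0,"tx":0,"ty":0,"tz":-0.015,"claw":0},{"ax":0,"ay":0,"az":0,"tx":0,"ty":0.04,"tz":0,"claw":0},{"ax":0,"ay":0,"az":0,"tx":0,"ty":0.04,"tz":0,"claw":0},{"ax":0,"ay":0,"az":0,"tx":0,"ty":0.04,"tz":0,"claw":0},{"ax":0,"ay":0,"az":0,"tx":0,"ty":0,"tz":0,"claw":0},{"ax":0,"ay":0,"az":0,"tx":0,"ty":0,"tz":0,"claw":0},{"ax":0,"ay":0,"az":0,"tx":0,"ty":0,"tz":0,"claw":0},{"ax":0,"ay":0,"az":0,"tx":0,"ty":0,"tz":0,"claw":0},{"ax":0,"ay":0,"az":0,"tx":0,"ty":0,"tz":0,"claw":0},{"ax":0,"ay":0,"az":0,"tx":0,"ty":0,"tz":0,"claw":0}]}}

```text
time_s: 16.55
ee_pos: [0.4772, 0.0046, 0.03]
orientation: [[-0.987, 0.16, 0.0], [0.16, 0.987, -0.002], [-0.0, -0.002, -1.0]]
ft_force: [-1.1, -10.2, 1.9]
finger_gap: 0.173
grip_force: 30.0
```

Call:
{"name": "apply_moves", "arguments": {"targets": [{"ax":0,"ay":0,"az":0,"tx":0,"ty":0.04,"tz":0,"claw":0},{"ax":0,"ay":0,"az":0,"tx":0,"ty":0.02,"tz":0,"claw":0},{"ax":0,"ay":0,"az":0,"tx":0,"ty":0,"tz":0,"claw":0},{"ax":0,"ay":0,"az":0,"tx":0,"ty":0,"tz":0,"claw":0.15},{"ax":0,"ay":0,"az":0,"tx":0,"ty":-0.08,"tz":0,"claw":0.3},{"ax":0,"ay":0,"az":0,"tx":0,"ty":-0.08,"tz":0,"claw":0.5},{"ax":0,"ay":0,"az":0,"tx":0,"ty":0,"tz":0,"claw":0.6},{"ax":0,"ay":0,"az":0,"tx":0,"ty":0,"tz":0,"claw":0.6},{"ax":0,"ay":0,"az":0,"tx":0,"ty":0,"tz":-0.5,"claw":0.6},{"ax":0,"ay":0,"az":0,"tx":0,"ty":0,"tz":-1,"claw":0.6}]}}

```text
time_s: 17.8
ee_pos: [0.4766, 0.0047, 0.0604]
orientation: [[-0.987, 0.158, -0.001], [0.158, 0.987, -0.0], [0.001, -0.0, -1.0]]
ft_force: [1.2, -0.2, 0.1]
finger_gap: 0.602
grip_force: 0.0
```

Call:
{"name": "apply_moves", "arguments": {"targets": [{"ax":0,"ay":0,"az":0,"tx":0,"ty":0,"tz":-1,"claw":0.6},{"ax":0,"ay":0,"az":0,"tx":0,"ty":0,"tz":-1,"claw":0.6},{"ax":0,"ay":0,"az":0,"tx":0,"ty":0,"tz":-1,"claw":0.6},{"ax":0,"ay":0,"az":0,"tx":0,"ty":0,"tz":-1,"claw":0.6},{"ax":0,"ay":0,"az":0,"tx":0,"ty":0,"tz":-1,"claw":0.6},{"ax":0,"ay":0,"az":0,"tx":0,"ty":0,"tz":-1,"claw":0.6},{"ax":0,"ay":0,"az":0,"tx":0,"ty":0,"tz":-1,"claw":0.6},{"ax":0,"ay":0,"az":0,"tx":0,"ty":0,"tz":-1,"claw":0.6},{"ax":0,"ay":0,"az":0,"tx":0,"ty":0,"tz":-1,"claw":0.6},{"ax":0,"ay":0,"az":0,"tx":0,"ty":0,"tz":-1,"claw":0.6}]}}

```text
time_s: 19.05
ee_pos: [0.4768, 0.0045, 0.2613]
orientation: [[-0.987, 0.158, 0.0], [0.158, 0.987, 0.0], [-0.0, 0.0, -1.0]]
ft_force: [0.6, -0.6, -1.0]
finger_gap: 0.596
grip_force: 0.0
```

```bash
python3 - <<'E'
from h import *
c=cam('scene','s3.png',(255,180,395,270),5.6)
np.save('t3.npy',read_camera('top')['frame'])
o=get_obs();print(o['ee_pos'],o['orientation'][:,0],o['ft_force'],o['joint_positions'])
E
```

```text
[0.47799679 0.00449466 0.26220643] [-0.98739579  0.15823702 -0.00325672] [ 0.53821174  0.08427498 -1.03287003] [-0.70706258  0.16651253  0.69071433  1.9080549  -0.11971124  1.1040739
  1.44241196]
```

View pics/s3.png

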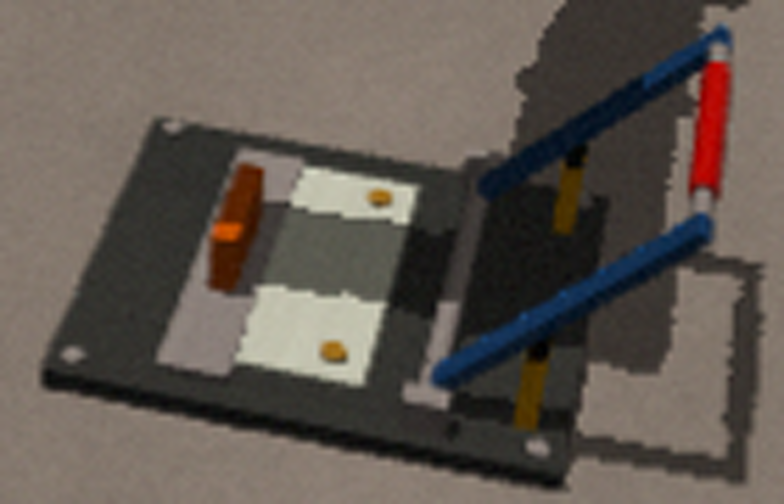

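The picture shows the straightedge released, flat and flush along the blank, with its near end (195,370) slightly past the blank's end, so it is centred. The frame still leans on its posts. Next I go to the red bar.

Call:
{"name": "apply_moves", "arguments": {"targets": [{"ax":0,"ay":0,"az":0,"tx":0,"ty":0.5,"tz":-0.8,"claw":0.8},{"ax":0,"ay":0,"az":0,"tx":0,"ty":1,"tz":-0.8,"claw":0.8},{"ax":0,"ay":0,"az":0,"tx":0,"ty":1,"tz":-0.4,"claw":0.8},{"ax":0,"ay":0,"az":0,"tx":0,"ty":1,"tz":0,"claw":0.8},{"ax":0,"ay":0,"az":0,"tx":0,"ty":1,"tz":0,"claw":0.8},{"ax":0,"ay":0,"az":0,"tx":0,"ty":1,"tz":0,"claw":0.8},{"ax":0,"ay":0,"az":0,"tx":0,"ty":1,"tz":0,"claw":0.8},{"ax":0,"ay":0,"az":0,"tx":0,"ty":1,"tz":0,"claw":0.8},{"ax":0,"ay":0,"az":0,"tx":0,"ty":1,"tz":0,"claw":0.8},{"ax":0,"ay":0,"az":0,"tx":0,"ty":1,"tz":0,"claw":0.8}]}}

```text
time_s: 20.4
ee_pos: [0.5073, 0.1937, 0.3]
orientation: [[-0.987, 0.158, 0.0], [0.158, 0.987, 0.0], [-0.0, 0.0, -1.0]]
ft_force: [0.8, 0.2, -0.1]
finger_gap: 0.796
grip_force: 0.0
```

Call:
{"name": "apply_moves", "arguments": {"targets": [{"ax":0,"ay":0,"az":0,"tx":0.1,"ty":1,"tz":0,"claw":0.8},{"ax":0,"ay":0,"az":0,"tx":0.1,"ty":1,"tz":0,"claw":0.8},{"ax":0,"ay":0,"az":0,"tx":0.1,"ty":1,"tz":0,"claw":0.8},{"ax":0,"ay":0,"az":0,"tx":0,"ty":1,"tz":0,"claw":0.8},{"ax":0.7,"ay":0,"az":0,"tx":0,"ty":0,"tz":0,"claw":0.8},{"ax":0.7,"ay":0,"az":0,"tx":0,"ty":0,"tz":0,"claw":0.8},{"ax":0.7,"ay":0,"az":0,"tx":0,"ty":0,"tz":0,"claw":0.8},{"ax":0.7,"ay":0,"az":0,"tx":0,"ty":0,"tz":0,"claw":0.8},{"ax":0.7,"ay":0,"az":0,"tx":0,"ty":0,"tz":0,"claw":0.8},{"ax":0.68,"ay":0,"az":0,"tx":0,"ty":0,"tz":0,"claw":0.8}]}}

```text
time_s: 21.65
ee_pos: [0.5139, 0.2736, 0.2998]
orientation: [[-0.988, 0.117, -0.104], [0.157, 0.734, -0.661], [-0.001, -0.669, -0.743]]
ft_force: [0.1, -1.0, -0.2]
finger_gap: 0.799
grip_force: 0.0
```

```bash
python3 - <<'E'
from h import *
np.set_printoptions(precision=4,suppress=True)
o=get_obs();R=o['orientation'];p=o['ee_pos'];print(p,R.tolist(),o['joint_positions'])
y=np.array([np.sin(np.radians(9)),np.cos(np.radians(9)),0]);z=np.array([0,0,1.]);x=np.cross(y,z)
bar=np.array([.513,.2415,.1565]); t=np.radians(41.8)
u=y*np.sin(t)+z*np.cos(t)   # outward
print('tool in jig',np.c_[x,y,z].T@R)
for b in(70,0): print(b,(R.T@(bar+u*(b/1000-.019)-p))/.02)
E
```

```text
[0.5139 0.2736 0.2998] [[-0.9875843444429985, 0.11730046676591147, -0.10448810031574116], [0.15708747030836442, 0.7339137153664637, -0.6608284081886252], [-0.0008302308183906885, -0.6690375616461999, -0.7432281290581618]] [-1.1443  0.7331  0.6292  1.2464  0.1366  1.7724  0.8646]
tool in jig [[-1.      0.001   0.0002]
 [ 0.0007  0.7432 -0.669 ]
 [-0.0008 -0.669  -0.7432]]
70 [-0.2023  3.6043  3.8408]
0 [-0.2017  3.6161  7.3408]
```

Call:
{"name": "apply_moves", "arguments": {"targets": [{"ax":0,"ay":0,"az":0,"tx":-0.2,"ty":0.7,"tz":0,"claw":1},{"ax":0,"ay":0,"az":0,"tx":0,"ty":1,"tz":0.2,"claw":1},{"ax":0,"ay":0,"az":0,"tx":0,"ty":1,"tz":0.6,"claw":1},{"ax":0,"ay":0,"az":0,"tx":0,"ty":0.9,"tz":0.8,"claw":1},{"ax":0,"ay":0,"az":0,"tx":0,"ty":0,"tz":0.8,"claw":1},{"ax":0,"ay":0,"az":0,"tx":0,"ty":0,"tz":0.8,"claw":1},{"ax":0,"ay":0,"az":0,"tx":0,"ty":0,"tz":0.6,"claw":1},{"ax":0,"ay":0,"az":0,"tx":0,"ty":0,"tz":0,"claw":1},{"ax":0,"ay":0,"az":0,"tx":0,"ty":0,"tz":0,"claw":1},{"ax":0,"ay":0,"az":0,"tx":0,"ty":0,"tz":0,"claw":1}]}}

```text
time_s: 22.9
ee_pos: [0.5184, 0.2752, 0.1957]
orientation: [[-0.988, 0.118, -0.104], [0.157, 0.737, -0.658], [-0.001, -0.666, -0.746]]
ft_force: [0.6, -0.0, 0.3]
finger_gap: 1.003
grip_force: 0.0
```

```bash
python3 - <<'E'
from h import *
c=cam('scene','s4.png',(280,130,440,250),5)
o=get_obs();print(o['ee_pos'],o['ft_force'],o['joint_positions'].round(3))
E
```

```text
[0.51839286 0.27506339 0.19562435] [ 0.57378488 -0.10140601 -0.70361933] [-1.134  0.821  0.599  1.347  0.09   1.599  0.81 ]
```

View pics/s4.png

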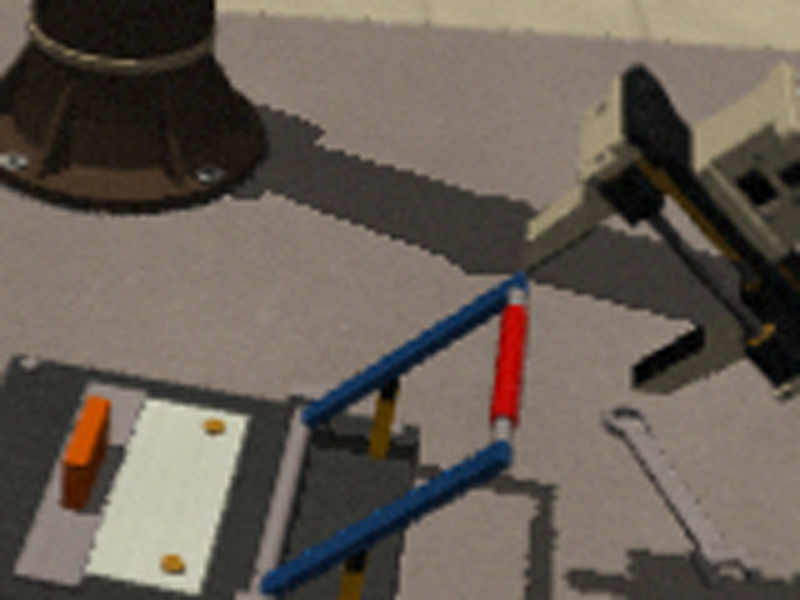

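The open fingers, with tips at (530,250) and (640,385), straddle the line to the red bar at (508,365). I advance along the tool and then close.

Call:
{"name": "apply_moves", "arguments": {"targets": [{"ax":0,"ay":0,"az":0,"tx":0,"ty":0,"tz":0.6,"claw":1},{"ax":0,"ay":0,"az":0,"tx":0,"ty":0,"tz":0.8,"claw":1},{"ax":0,"ay":0,"az":0,"tx":0,"ty":0,"tz":0.8,"claw":1},{"ax":0,"ay":0,"az":0,"tx":0,"ty":0,"tz":0.8,"claw":1},{"ax":0,"ay":0,"az":0,"tx":0,"ty":0,"tz":0.5,"claw":1},{"ax":0,"ay":0,"az":0,"tx":0,"ty":0,"tz":0,"claw":0.8},{"ax":0,"ay":0,"az":0,"tx":0,"ty":0,"tz":0,"claw":0.6},{"ax":0,"ay":0,"az":0,"tx":0,"ty":0,"tz":0,"claw":0.5},{"ax":0,"ay":0,"az":0,"tx":0,"ty":0,"tz":0,"claw":0.4},{"ax":0,"ay":0,"az":0,"tx":0,"ty":0,"tz":0,"claw":0.3}], "newtons": 20}}

```text
time_s: 24.2
ee_pos: [0.5109, 0.2287, 0.1433]
orientation: [[-0.987, 0.118, -0.105], [0.158, 0.736, -0.658], [-0.0, -0.666, -0.746]]
ft_force: [-0.7, -0.9, 0.5]
finger_gap: 0.505
grip_force: 0.0
```

Call:
{"name": "apply_moves", "arguments": {"targets": [{"ax":0,"ay":0,"az":0,"tx":0,"ty":0,"tz":0,"claw":0.25},{"ax":0,"ay":0,"az":0,"tx":0,"ty":0,"tz":0,"claw":0.2},{"ax":0,"ay":0,"az":0,"tx":0,"ty":0,"tz":0,"claw":0.15},{"ax":0,"ay":0,"az":0,"tx":0,"ty":0,"tz":0,"claw":0.1},{"ax":0,"ay":0,"az":0,"tx":0,"ty":0,"tz":0,"claw":0},{"ax":0,"ay":0,"az":0,"tx":0,"ty":0,"tz":0,"claw":0},{"ax":0,"ay":0,"az":0,"tx":0,"ty":0,"tz":0,"claw":0},{"ax":0,"ay":0,"az":0,"tx":0,"ty":0,"tz":0,"claw":0},{"ax":0,"ay":0,"az":0,"tx":0,"ty":0,"tz":0,"claw":0},{"ax":0,"ay":0,"az":0,"tx":0,"ty":0,"tz":0,"claw":0}]}}

```text
time_s: 25.45
ee_pos: [0.5109, 0.2286, 0.1432]
orientation: [[-0.987, 0.118, -0.105], [0.158, 0.736, -0.658], [-0.0, -0.666, -0.746]]
ft_force: [1.3, 1.1, 0.7]
finger_gap: 0.165
grip_force: 20.0
```

Call:
{"name": "apply_moves", "arguments": {"targets": [{"ax":-0.08,"ay":0,"az":0,"tx":0,"ty":-0.109,"tz":0.001,"claw":0},{"ax":-0.12,"ay":0,"az":0,"tx":0,"ty":-0.163,"tz":0.002,"claw":0},{"ax":-0.15,"ay":0,"az":0,"tx":0,"ty":-0.204,"tz":0.003,"claw":0},{"ax":-0.15,"ay":0,"az":0,"tx":0,"ty":-0.204,"tz":0.003,"claw":0},{"ax":-0.15,"ay":0,"az":0,"tx":0,"ty":-0.204,"tz":0.003,"claw":0},{"ax":-0.15,"ay":0,"az":0,"tx":0,"ty":-0.204,"tz":0.003,"claw":0},{"ax":-0.15,"ay":0,"az":0,"tx":0,"ty":-0.204,"tz":0.003,"claw":0},{"ax":-0.15,"ay":0,"az":0,"tx":0,"ty":-0.204,"tz":0.003,"claw":0},{"ax":-0.1,"ay":0,"az":0,"tx":0,"ty":-0.136,"tz":0.001,"claw":0},{"ax":0,"ay":0,"az":0,"tx":0,"ty":0,"tz":0,"claw":0}], "newtons": 30}}

```text
time_s: 26.7
ee_pos: [0.5063, 0.2017, 0.1623]
orientation: [[-0.987, 0.138, -0.079], [0.159, 0.857, -0.49], [0.001, -0.497, -0.868]]
ft_force: [-1.1, -1.5, -6.3]
finger_gap: 0.165
grip_force: 30.0
```

```bash
cat > q.py <<'E'
from h import *
np.set_printoptions(precision=4,suppress=True)
o=get_obs();R=o['orientation'];p=o['ee_pos']
y=np.array([np.sin(np.radians(9)),np.cos(np.radians(9)),0]);z=np.array([0,0,1.]);x=np.cross(y,z);J=np.c_[x,y,z]
h=np.array([.4948,.1263,.026]); g=p-.019*R[:,2]; q=J.T@(g-h)
print('grasp from hinge',q,'r',np.hypot(q[1],q[2]),'flap',np.arctan2(q[2],-q[1]),'tool tilt',np.degrees(np.arctan2(-R[:,2]@y,-R[2,2])))
print('F jig',J.T@o['ft_force'],'M',J.T@o['moment'],o['joint_positions'],o['time_s'],o['grip_force'])
E
python3 q.py
```

```text
grasp from hinge [-0.0004  0.0857  0.1528] r 0.17517332364848506 flap 2.082052411292639 tool tilt 29.792374688982438
F jig [-0.8293 -1.6614 -6.3222] M [ 0.9254  0.1356 -0.1308] [-1.0689  0.6458  0.5826  1.6438  0.0598  1.2808  0.8591] 26.7 29.99925345182419
```

Call:
{"name": "apply_moves", "arguments": {"targets": [{"ax":-0.1,"ay":0,"az":0,"tx":0,"ty":-0.136,"tz":0.001,"claw":0},{"ax":-0.15,"ay":0,"az":0,"tx":0,"ty":-0.204,"tz":0.003,"claw":0},{"ax":-0.15,"ay":0,"az":0,"tx":0,"ty":-0.204,"tz":0.003,"claw":0},{"ax":-0.2,"ay":0,"az":0,"tx":0,"ty":-0.272,"tz":0.005,"claw":0},{"ax":-0.2,"ay":0,"az":0,"tx":0,"ty":-0.272,"tz":0.005,"claw":0},{"ax":-0.2,"ay":0,"az":0,"tx":0,"ty":-0.272,"tz":0.005,"claw":0},{"ax":-0.2,"ay":0,"az":0,"tx":0,"ty":-0.272,"tz":0.005,"claw":0},{"ax":-0.15,"ay":0,"az":0,"tx":0,"ty":-0.204,"tz":0.003,"claw":0},{"ax":-0.1,"ay":0,"az":0,"tx":0,"ty":-0.136,"tz":0.001,"claw":0},{"ax":0,"ay":0,"az":0,"tx":0,"ty":0,"tz":0,"claw":0}]}}

```text
time_s: 27.95
ee_pos: [0.5001, 0.1651, 0.1768]
orientation: [[-0.987, 0.153, -0.043], [0.159, 0.952, -0.26], [0.001, -0.264, -0.965]]
ft_force: [-1.6, -5.4, -22.6]
finger_gap: 0.165
grip_force: 30.0
```

```bash
python3 q.py
```

```text
grasp from hinge [-0.0008  0.0442  0.1692] r 0.17484444330127574 flap 1.8262031362185887 tool tilt 15.300059670480694
F jig [ -0.7754  -5.618  -22.5694] M [ 0.6738 -0.045  -0.0025] [-0.9574  0.4546  0.5588  1.8016 -0.016   1.099   0.9915] 27.95 29.99732404947281
```

Call:
{"name": "apply_moves", "arguments": {"targets": [{"ax":-0.1,"ay":0,"az":0,"tx":0,"ty":-0.136,"tz":0.011,"claw":0},{"ax":-0.15,"ay":0,"az":0,"tx":0,"ty":-0.204,"tz":0.013,"claw":0},{"ax":-0.2,"ay":0,"az":0,"tx":0,"ty":-0.272,"tz":0.015,"claw":0},{"ax":-0.2,"ay":0,"az":0,"tx":0,"ty":-0.272,"tz":0.015,"claw":0},{"ax":-0.2,"ay":0,"az":0,"tx":0,"ty":-0.272,"tz":0.01,"claw":0},{"ax":-0.2,"ay":0,"az":0,"tx":0,"ty":-0.272,"tz":0.005,"claw":0},{"ax":-0.15,"ay":0,"az":0,"tx":0,"ty":-0.204,"tz":0.003,"claw":0},{"ax":-0.1,"ay":0,"az":0,"tx":0,"ty":-0.136,"tz":0.001,"claw":0},{"ax":-0.08,"ay":0,"az":0,"tx":0,"ty":-0.109,"tz":0.001,"claw":0},{"ax":0,"ay":0,"az":0,"tx":0,"ty":0,"tz":0,"claw":0}]}}

```text
time_s: 29.2
ee_pos: [0.494, 0.1289, 0.1814]
orientation: [[-0.987, 0.158, -0.005], [0.158, 0.987, -0.025], [0.001, -0.026, -1.0]]
ft_force: [-2.0, 0.3, -28.9]
finger_gap: 0.165
grip_force: 30.0
```

```bash
python3 q.py; python3 - <<'E'
from h import *
cam('scene','s5.png',(255,130,415,250),5); c=cam('top','t5.png',(150,135,310,255),5)
E
```

```text
grasp from hinge [-0.0011  0.0029  0.1744] r 0.17439673754643617 flap 1.58741161437457 tool tilt 1.4640394572316238
F jig [ -2.0376  -0.     -28.8837] M [ 0.3151  0.417  -0.0632] [-0.7763  0.3204  0.5168  1.9298 -0.1646  0.9496  1.2282] 29.2 29.999366104602814
```

View pics/s5.png

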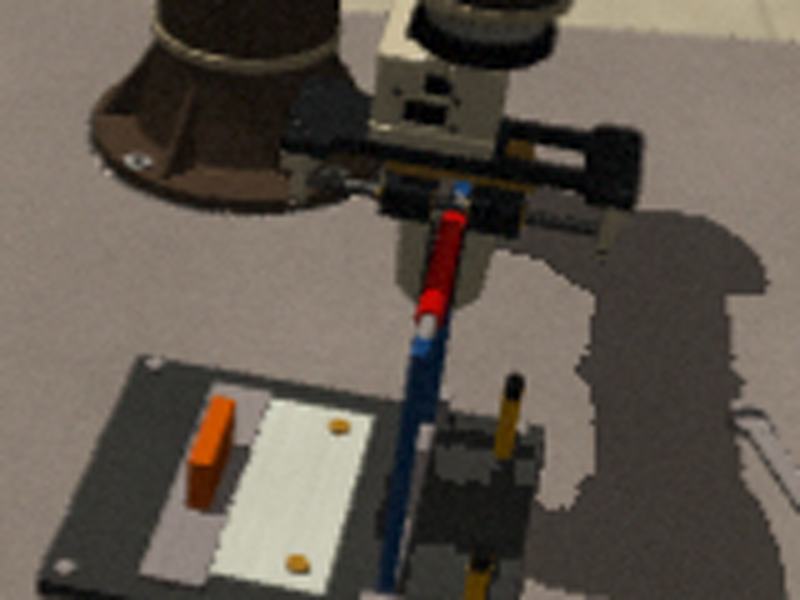

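The frame's arms are nearly edge-on, the red bar (440,270) is above the hinge, and the straightedge is undisturbed. The estimate is within 1° of upright, so I trim slightly and relieve the upward pull.

Call:
{"name": "apply_moves", "arguments": {"targets": [{"ax":-0.02,"ay":0,"az":0,"tx":0,"ty":-0.03,"tz":0.01,"claw":0},{"ax":-0.02,"ay":0,"az":0,"tx":0,"ty":-0.03,"tz":0.01,"claw":0},{"ax":0,"ay":0,"az":0,"tx":0,"ty":0,"tz":0.01,"claw":0},{"ax":0,"ay":0,"az":0,"tx":0,"ty":0,"tz":0.01,"claw":0},{"ax":0,"ay":0,"az":0,"tx":0,"ty":0,"tz":0,"claw":0},{"ax":0,"ay":0,"az":0,"tx":0,"ty":0,"tz":0,"claw":0},{"ax":0,"ay":0,"az":0,"tx":0,"ty":0,"tz":0,"claw":0},{"ax":0,"ay":0,"az":0,"tx":0,"ty":0,"tz":0,"claw":0},{"ax":0,"ay":0,"az":0,"tx":0,"ty":0,"tz":0,"claw":0},{"ax":0,"ay":0,"az":0,"tx":0,"ty":0,"tz":0,"claw":0}]}}

```text
time_s: 30.55
ee_pos: [0.494, 0.1287, 0.1813]
orientation: [[-0.988, 0.157, -0.004], [0.157, 0.987, -0.018], [0.001, -0.018, -1.0]]
ft_force: [-5.7, 0.9, -19.0]
finger_gap: 0.165
grip_force: 30.0
```

```bash
python3 q.py
```

```text
grasp from hinge [-0.0011  0.0026  0.1743] r 0.1743228113792986 flap 1.5854820619298329 tool tilt 1.0473996302779007
F jig [ -5.7255   0.011  -19.0028] M [ 0.1417  1.3673 -0.1116] [-0.7706  0.3181  0.5149  1.9325 -0.1711  0.9459  1.2372] 30.55 30.005221366882324
```

View pics/t5.png

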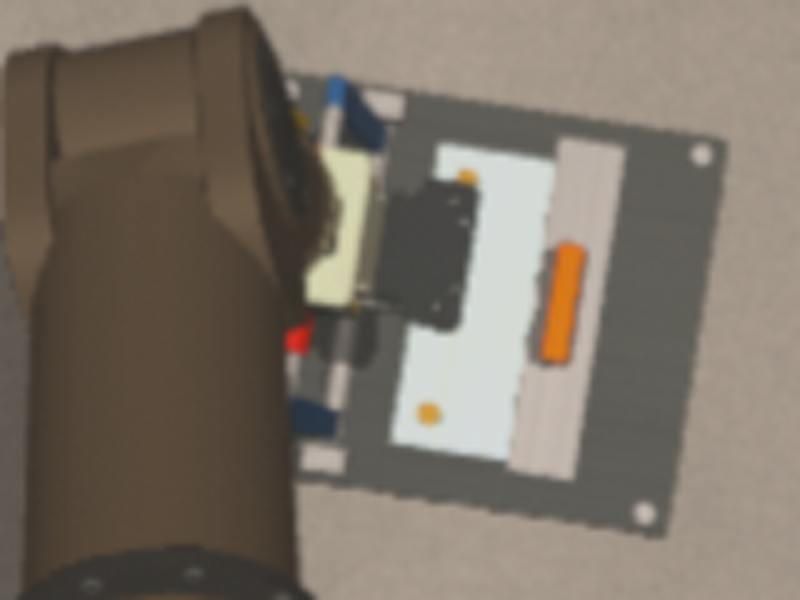

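```bash
python3 - <<'E'
from h import *
np.set_printoptions(precision=1,suppress=True)
y=np.array([np.sin(np.radians(9)),np.cos(np.radians(9)),0]);z=np.array([0,0,1.]);x=np.cross(y,z)
t,s=read_camera('top'),read_camera('scene')
for h in([.4948,.1263,.026],[.4960,.1280,.026]):
  for f in(84,90,96):
    f=np.radians(f); P=[np.array(h)+x*a+.175*(-y*np.cos(f)+z*np.sin(f)) for a in(.085,.055,-.055,-.085)]
    print(round(np.degrees(f)),'top',((proj(t,P)-[150,135])*5).tolist(),'\n  scene',((proj(s,P)-[255,130])*5).tolist())
  P=[np.array(h)+x*a for a in(.085,-.085)]
  print('hinge top crop1',(proj(t,P)-[150,135])*3.2,'t5',(proj(t,P)-[150,135])*5,'scene',(proj(s,P)-[255,130])*5)
cam('scene','s6.png',(275,160,375,260),6)
E
```

```text
84 top [[371.3591983826234, 96.0174652993743], [362.582755132525, 151.63039587169763], [330.00351101560454, 357.0674760675513], [321.0009708223248, 413.55934369916883]] 
  scene [[382.1772674800084, 347.5558418382653], [390.50158096734975, 316.75892812176176], [418.0849135032602, 214.4720298383595], [424.89540118298805, 189.1598063795128]]
90 top [[337.0089629993686, 90.75567557482628], [328.17444131788363, 146.38705533338936], [295.36288110456906, 351.8906872065196], [286.291550091905, 408.4004293796883]] 
  scene [[416.32526037110154, 351.7889307594234], [423.9353830751034, 320.78503896006555], [449.128662072695, 217.84868066296582], [455.34343844845637, 192.38476044605974]]
96 top [[303.1536508521855, 86.08667216217427], [294.27332111388864, 141.66374167721244], [261.27579859858116, 346.9637698284072], [252.1487271959154, 403.4165987428868]] 
  scene [[450.28153161106445, 358.96474303786977], [457.1695877161437, 327.7228250647559], [479.95101182836095, 224.0212330747245], [485.56571037519063, 198.3739871903876]]
hinge top crop1 [[241.2  89.1]
 [212.5 270.3]] t5 [[376.8 139.2]
 [33
[... 500 characters left out ...]
68, 349.6465950825119], [283.0549585506435, 406.1477949651247]] 
  scene [[419.56705238163636, 353.3437446154494], [427.1142681412397, 322.2751332397745], [452.0953476999034, 219.1331658739776], [458.2568359696839, 193.62060540321238]]
96 top [[299.94540823892294, 83.8791677441273], [291.0612397980118, 139.44955916084737], [258.0482502959552, 344.7220231165095], [248.9165724273596, 401.16645939485664]] 
  scene [[453.56513664827077, 360.53117472464436], [460.3885132971192, 329.22399553358036], [482.95208959250743, 225.31509299126782], [488.51216024381586, 199.61880910107098]]
hinge top crop1 [[239.3  87.8]
 [210.6 269. ]] t5 [[374.  137.2]
 [329.1 420.3]] scene [[385.8 594.1]
 [425.1 422.9]]
```

View pics/s6.png

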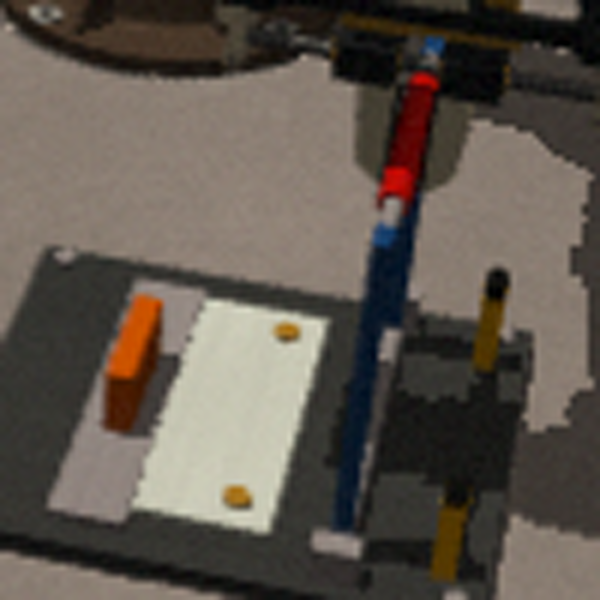

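Measured against the hinge in both cameras, the bar sits where 90° predicts: top (337,90) against (337,91), and a 33.5 px offset in the scene view. The straightedge is flush and the grip holds, so I'm handing in.

```bash
python3 -c "
from bench import close_job
print(close_job())"
```

```text
the job is handed in; nothing more can be done
None
```

The job is handed in: the middle-sized straightedge lies flush along the blank's free edge, about centred and released, and the gripper still holds the frame by its red bar, upright to within about half a degree by both cameras; I moved nothing else, and the verdict was not shown.

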